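Stand the zinc pipes on their flashings

TASK

Get the three zinc vent pipes ready for soldering: pick out the silver-grey ones and stand each upright in the flashing pan whose red circle is marked for its size (narrow, middle, wide), centred in that circle, and let go. Leave the copper pipes, which must not be mixed with zinc, and the bottle and the hammer where they are.

Things in the scene. Friction and masses are not known exactly. Their poses are not given: they have to be found in the camera images.
- zinc_narrow: loose silver-grey zinc pipe stub standing upright on the bench, the narrow one: 28 mm outside diameter, 60 mm tall, open at both ends, wall 3 mm. Origin: centre of its lower end; z runs up along the pipe. It is round, so its yaw does not matter.
- zinc_middle: loose silver-grey zinc pipe stub standing upright on the bench, the middle one: 44 mm outside diameter, 70 mm tall, open at both ends, wall 3 mm. Origin: centre of its lower end; z runs up along the pipe. It is round, so its yaw does not matter.
- zinc_wide: loose silver-grey zinc pipe stub standing upright on the bench, the wide one: 60 mm outside diameter, 80 mm tall, open at both ends, wall 3 mm. Origin: centre of its lower end; z runs up along the pipe. It is round, so its yaw does not matter.
- pan_narrow: square grey sheet-metal flashing pan, 100 by 100 mm, screwed to the bench, with a 12 mm high, 2 mm thick lip all round; a red circle 34 mm across (line 3 mm wide) is marked at its centre, for the 28 mm pipe. Origin: under the middle of the pan at bench height, straight below the circle's centre; the pan's floor lies 3 mm above the origin; x and y run parallel to its sides, z up.
- pan_middle: square grey sheet-metal flashing pan, 120 by 120 mm, screwed to the bench, with a 12 mm high, 2 mm thick lip all round; a red circle 50 mm across (line 3 mm wide) is marked at its centre, for the 44 mm pipe. Origin: under the middle of the pan at bench height, straight below the circle's centre; the pan's floor lies 3 mm above the origin; x and y run parallel to its sides, z up.
- pan_wide: square grey sheet-metal flashing pan, 140 by 140 mm, screwed to the bench, with a 12 mm high, 2 mm thick lip all round; a red circle 66 mm across (line 3 mm wide) is marked at its centre, for the 60 mm pipe. Origin: under the middle of the pan at bench height, straight below the circle's centre; the pan's floor lies 3 mm above the origin; x and y run parallel to its sides, z up.
- copper_middle: loose orange-brown copper pipe stub standing on the bench, 44 mm outside diameter, 70 mm tall; not wanted, to be left alone. Origin: centre of its lower end; z up.
- copper_wide: loose orange-brown copper pipe stub standing on the bench, 60 mm outside diameter, 80 mm tall; not wanted, to be left alone. Origin: centre of its lower end; z up.
- flux_bottle: white plastic bottle with a green cap, 60 mm across, 120 mm tall, standing on the bench to the left of the work; to be left alone. Origin: centre of its underside; z up.
- hammer: hammer lying on the bench to the right of the work; to be left alone. About 260 mm long, head 80 mm wide, 26 mm high. Origin: at bench height under the middle of its length; its own x runs along the handle to the head, z up.
There are look-alikes about, which are no part of the job. Leave any purple or yellow look-alike of the zinc_wide alone.

How it is judged:
At the end, for the whole second after the job is handed in: Each zinc pipe stands upright (within 0.1 rad) and at rest on the floor of the pan of its own size, its axis within 12 mm of the circle's centre; the copper pipes, the bottle and the hammer are within 30 mm of where they began (horizontal distance between zinc_narrow and pan_narrow below 0.012 m and z of zinc_narrow in the frame of pan_narrow between 0 and 0.006 m and angle between each of zinc_narrow, zinc_middle, zinc_wide's own z axis and vertical below 0.1 rad and linear speed of each of zinc_narrow, zinc_middle, zinc_wide below 0.02 m/s and angular speed of each of zinc_narrow, zinc_middle, zinc_wide below 0.2 rad/s and horizontal distance between zinc_middle and pan_middle below 0.012 m and z of zinc_middle in the frame of pan_middle between 0 and 0.006 m and horizontal distance between zinc_wide and pan_wide below 0.012 m and z of zinc_wide in the frame of pan_wide between 0 and 0.006 m and distance of each of copper_middle, copper_wide, flux_bottle, hammer from where it was at the start of the episode below 0.03 m); the robot touches nothing.
It fails at once if the middle copper pipe is moved more than 30 mm or knocked over (distance of copper_middle from where it was at the start of the episode above 0.03 m or angle between copper_middle's own z axis and vertical above 0.5 rad).
It fails at once if the wide copper pipe is moved more than 30 mm or knocked over (distance of copper_wide from where it was at the start of the episode above 0.03 m or angle between copper_wide's own z axis and vertical above 0.5 rad).
It fails at once if the bottle is moved more than 30 mm or knocked over (distance of flux_bottle from where it was at the start of the episode above 0.03 m or angle between flux_bottle's own z axis and vertical above 0.5 rad).
It fails at once if the hammer is moved more than 30 mm (distance of hammer from where it was at the start of the episode above 0.03 m).
It also fails if it takes over 96 s, if anything falls off the work surface, if the arm or the gripper's body presses on something with over 40 N, if the wrist force passes 120 N, or if a joint passes its speed limit or range.

ROBOT

A 7-joint arm with a two-finger parallel gripper is mounted at the origin on the work surface. World frame = base frame: x ahead of the robot, y to its left, z up, the work surface at z = 0. Lengths are in m, angles in rad, forces in N, time in s.
With the tool pointing down it reaches from about 0.425 to 0.875 m from the base axis. Payload 4.7 kg.
Tool frame: the origin (TCP) lies midway between the tips of the shut fingers; the grasp point (between the pads) lies 19 mm behind it (ctrl.grip_depth is the distance from the TCP to the grasp point, in m); z points along the fingers, y is the direction in which the jaws open and shut (so a half turn about z gives the same grasp; the last joint's range is limited). The gripper opens to 87 mm and grips with 3 to 60 N. Pads are 19 mm wide; open, the fingers measure 117 mm over their backs; the gripper's body (75 mm by 190 mm) begins 51 mm behind the grasp point.
Start: joints at [-1.15, 0.321, -0.07, 1.45, 0.023, 1.371, -0.057], TCP at [0.257, 0.597, 0.223] pointing down, gripper open.
Joint ranges: [-2.86, 2.86], [-0.3, 2.09], [-1.38, 1.24], [0.06, 2.45], [-1.56, 4.7], [0.09, 2.05], [-2.69, 2.69]. Speed limits (rad/s): [2.57, 2.57, 3.14, 3.14, 3.14, 3.14, 3.14].

INTERFACE

Orientations are given as a rotation vector (axis times angle).
In Python, from bench import ctrl gives the robot as it stands. The module is installed in compiled form; this text tells all that it offers.
- The arm moves only by the shell command python3 -m inch 'ROWS' [FORCE]. ROWS is JSON, a list of rows, each a list of 5 numbers: the opening, from -1 (shut) to 1 (fully open), so that 0 is half open, then the shift along the tool's x, y, z in mm, then the turn about the tool's z in rad. In form: [[fingers, tx, ty, tz, twist], ...]. A call has 1 to 5 rows; each row shifts and turns the pose as measured when the row begins, along the tool's axes as they then stand; what a row does not reach is not made up. A row lasts 1/8 s, in which the tool goes at most 62.5 mm and 10.7 degrees, less where a joint would pass 70% of its speed; a pose out of reach is approached as far as the arm can. A call is refused whole if a number of a shift passes 62.5 or a number of a turn 0.188, either way. A call with a gripper value outside its range is refused whole. The fingers move at their own pace and stop on an object; FORCE is the grip in N (left out, the last holds). Time passes only in rows, so rows that do not move let the fingers close. It gives the time, the measured TCP pose, the force and the opening at its end, in the units of the state.
- ctrl.get_state(): the state, without advancing time (a new reading comes with each control period).
- ctrl.get_image(name): name is "scene" or "top" or "wrist"; returns a dict with "color" (420x560x3 uint8, red, green, blue), "range_z" (420x560 float32, m along the optical axis (not along the pixel's ray), 0 where there is no reading), "K" (3x3 intrinsics, pixels), "distortion" ([k1, k2, p1, p2, k3] as OpenCV has them; the pictures are not rectified), "R" (3x3) and "t" (3): a world point X has camera coordinates R X + t. Camera axes: x right, y down, z forward; pixel columns grow to the right and rows downward; lengths in m; the calibration is good to about 2 mm. A picture is of the moment at which its call begins.
- ctrl.close_job(): hands the job in, once; it reports no verdict.
The state is a dict: "time": time; "joint_positions": joint angles; "qd": joint speeds; "joint_torque": joint torques, N m; "position": TCP position; "tool_rot": TCP orientation; "ft_force": force on the tool from outside, world axes, zero at the start; "torque": the same for the moment, N m; "grip_width": opening from 0.0 (shut) to 1.0 (fully open).
Only numpy, scipy, OpenCV 4.12 (cv2) and the standard library are available. Lean on these libraries where they do the work, as an engineer would, in place of code of your own. Each camera call takes 0.05 s, during which the arm holds its last target. There are 200 camera calls.

## Working session

There is one attempt and no reset: what is moved stays moved. The work goes in short steps, Python scripts to look and compute and a shell command to move; the robot and the scene stay as the last step left them, time stands still between calls to the robot, and variables do not carry over. Pictures are saved under pics/ and viewed, about 12 in all and at most 16, crops included, and the job is handed in when it is done.

```bash
mkdir -p pics; cat > h.py <<'E'
import numpy as np, cv2, sys
from bench import ctrl
def save(im,name,crop=None,s=1):
    c=im["color"][:,:,::-1]
    if crop: x0,y0,x1,y1=crop; c=c[y0:y1,x0:x1]
    cv2.imwrite("pics/"+name,cv2.resize(c,None,fx=s,fy=s,interpolation=cv2.INTER_CUBIC))
def ray(im,u,v):
    p=cv2.undistortPoints(np.array([[[u,v]]],float),im["K"],np.array(im["distortion"],float))[0,0]
    return np.array([p[0],p[1],1.])
def at_z(im,u,v,z):
    R=np.array(im["R"]);t=np.array(im["t"]);d=R.T@ray(im,u,v);c=-R.T@t
    return c+d*(z-c[2])/d[2]
def at_r(im,u,v):
    R=np.array(im["R"]);t=np.array(im["t"])
    return R.T@(ray(im,u,v)*im["range_z"][int(v),int(u)]-t)
E
python3 - <<'E'
from h import *
s=ctrl.get_state();print(s["time"],s["position"],s["tool_rot"],s["joint_positions"],ctrl.grip_depth)
import pickle
for n in("top","scene"):
    im=ctrl.get_image(n);save(im,n+"0.png",s=1.4);pickle.dump(im,open(n+"0.pkl","wb"))
    print(-np.array(im["R"]).T@im["t"])
E
```

```text
0.0 [0.25699699 0.59642244 0.22144379] [-6.34441598e-01 -3.07656013e+00  3.01254822e-03] [-1.14990325  0.32183195 -0.07010324  1.45169902  0.02260466  1.37078979
 -0.05689061] 0.0187
[ 0.24176322 -0.01717912  1.53536692]
[1.21589703 0.0929673  1.1621933 ]
```

View pics/top0.png

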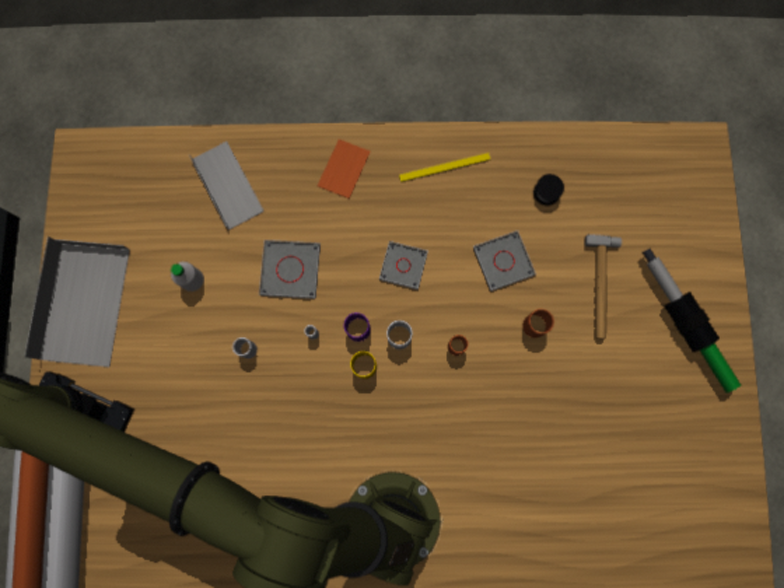

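View pics/scene0.png

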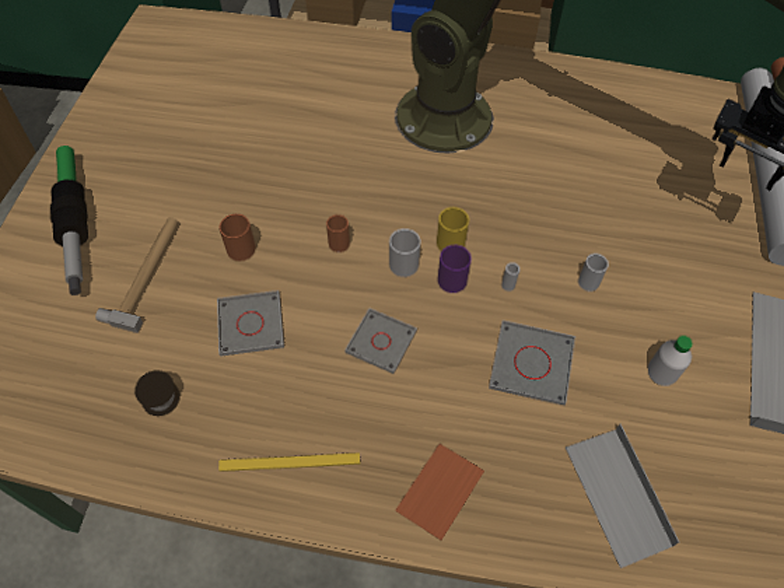

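Top picture (1.4× pixels). The silver-grey pipes are at (243,347) middle, (311,331) narrow and (399,333) wide. The look-alikes are purple (357,327), yellow (363,364) and copper (458,345) and (539,322). The pans are at (290,269) wide, (403,265) narrow and (504,261) middle. The grey ones fit the zinc description; I'll confirm this in an enlarged crop.

```bash
python3 - <<'E'
from h import *
import pickle
im=pickle.load(open("top0.pkl","rb"))
save(im,"crop1.png",(155,165,395,275),3.3)
E
```

```text
(no output)
```

View pics/crop1.png

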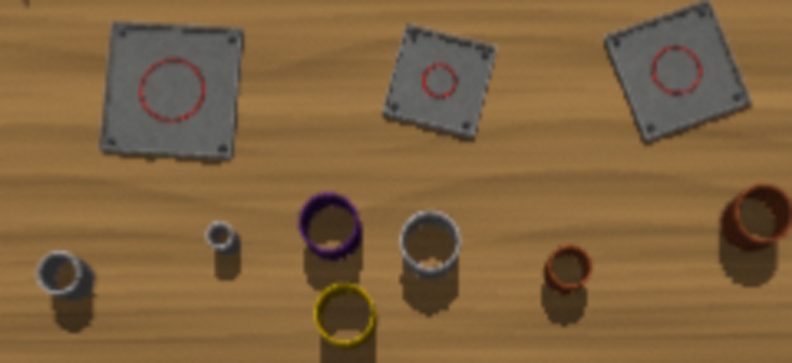

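The crop confirms three grey rims at (60,273), (220,236) and (430,243). The purple (331,226) and yellow (345,315) rims lie left of and below-left of the wide zinc one. Next I convert these to positions.

```bash
python3 - <<'E'
from h import *
import pickle
im=pickle.load(open("top0.pkl","rb"))
P=dict(zmid=(60,273,.07),znar=(220,236,.06),zwide=(430,243,.08),purple=(331,226,.08),yellow=(345,315,.08),cmid=(568,268,.07),cwide=(763,213,.08),pw=(172,90,.003),pn=(440,81,.003),pm=(677,71,.003))
for n,(u,v,z) in P.items():
    p=at_z(im,155+u/3.3-.35,165+v/3.3-.35,z);print(n,p.round(4),"r",np.hypot(*p[:2]).round(3))
    # width: edges
c=im["color"].astype(int);m=((c[...,0]>c[...,1]+60)&(c[...,0]>c[...,2]+60)&(c[...,1]<90)).astype(np.uint8)
hs=cv2.cvtColor(im["color"],cv2.COLOR_RGB2HSV)
for n in("pw","pn","pm"):
    u,v,z=P[n];u=155+u/3.3;v=165+v/3.3
    yy,xx=np.mgrid[:420,:560];w=(c[...,0]-c[...,1]>25)&(np.hypot(xx-u,yy-v)<16)
    pts=np.argwhere(w)[:,::-1].astype(np.float32)
    e=cv2.fitEllipse(pts);p=at_z(im,*e[0],.003);print(n,len(pts),p.round(4),e[1])
sc=pickle.load(open("scene0.pkl","rb"))
# scene check: pan circle centres & rims
for n,(u,v,z) in dict(pw=(533,362,.003),pn=(381,341,.003),pm=(250,323,.003),zwide=(405,240,.08),znar=(512,269,.06),zmid=(596,263,.07)).items():
    print("scene",n,at_z(sc,u/1.4-.15,v/1.4-.15,z).round(4))
for n in("zmid","zwide"):
    u,v,z=P[n];u=155+u/3.3;v=165+v/3.3
    pz=[at_r(im,uu,vv) for uu in range(int(u)-12,int(u)+13) for vv in range(int(v)-12,int(v)+13)]
    print(n,max(p[2] for p in pz))
E
```

```text
zmid [0.4017 0.3483 0.07  ] r 0.532
znar [0.4387 0.1908 0.06  ] r 0.478
zwide [ 0.4272 -0.0193  0.08  ] r 0.428
purple [0.445  0.0782 0.08  ] r 0.452
yellow [0.3572 0.0644 0.08  ] r 0.363
cmid [ 0.4022 -0.1555  0.07  ] r 0.431
cwide [ 0.4537 -0.3494  0.08  ] r 0.573
pw [0.6027 0.2523 0.003 ] r 0.653
pn [ 0.6094 -0.0317  0.003 ] r 0.61
pm [ 0.6179 -0.2832  0.003 ] r 0.68
pw 87 [0.6028 0.2527 0.003 ] (18.31698989868164, 18.949478149414062)
pn 80 [ 0.6096 -0.0428  0.003 ] (27.00988006591797, 29.911226272583008)
pm 61 [ 0.6193 -0.2828  0.003 ] (13.797944068908691, 14.27717113494873)
scene pw [0.6011 0.2537 0.003 ]
scene pn [ 0.6089 -0.0306  0.003 ]
scene pm [ 0.6175 -0.2823  0.003 ]
scene zwide [ 0.427  -0.0185  0.08  ]
scene znar [0.4413 0.1911 0.06  ]
scene zmid [0.4038 0.3493 0.07  ]
zmid 1.5353669163653434
zwide 1.5353669163653434
```

```bash
cat > go.py <<'E'
import sys
from h import *
from scipy.spatial.transform import Rotation as Ro
a=list(map(float,sys.argv[1:4]))
s=ctrl.get_state();R=Ro.from_rotvec(s["tool_rot"]).as_matrix();d=R.T@(np.array(a)-s["position"])*1000
print("t%.2f pos"%s["time"],s["position"].round(4),"remaining mm",d.round(1),"jaw deg",np.degrees(np.arctan2(R[1,1],R[0,1])).round(1),"tilt",np.degrees(np.arccos(-R[2,2])).round(2),"F",s["ft_force"].round(1),"w",round(float(s["grip_width"]),3),"q7",s["joint_positions"][6].round(2))
E
python3 -m inch '[[1,-46,-34,0,0],[1,-46,-34,0,0],[1,-46,-34,0,0],[1,-46,-34,0,0],[1,-46,-34,0,0]]' 20; python3 go.py 0.4025 0.3487 0.15
```

```text
time: 0.72
position: [0.4006, 0.3463, 0.2179]
tool_rot: [-0.617, -3.076, 0.007]
ft_force: [0.9, -0.0, 1.1]
grip_width: 1.003
t0.72 pos [0.4006 0.3463 0.2179] remaining mm [-1.   3.3 67.9] jaw deg 67.3 tilt 0.36 F [ 0.9 -0.   1.1] w 1.003 q7 0.42
```

```bash
python3 -m inch '[[1,-1,3,30,0],[1,0,0,30,0],[1,0,0,0,0]]'; python3 go.py 0.4025 0.3487 0.03; python3 - <<'E'
from h import *
im=ctrl.get_image("wrist");save(im,"w1.png",s=1)
R=np.array(im["R"]);t=np.array(im["t"])
for z in(.07,0):
  p=cv2.projectPoints(np.array([[.4025,.3487,z]]),cv2.Rodrigues(R)[0],t,im["K"],np.array(im["distortion"],float))[0];print(z,p.ravel())
import pickle;pickle.dump(im,open("w1.pkl","wb"))
E
```

```text
time: 1.1
position: [0.4066, 0.3417, 0.1567]
tool_rot: [-0.636, -3.074, 0.009]
ft_force: [-0.3, -0.4, 0.2]
grip_width: 0.997
t1.10 pos [0.4066 0.3417 0.1567] remaining mm [  6.4   5.6 126.7] jaw deg 66.6 tilt 0.36 F [-0.3 -0.4  0.2] w 0.997 q7 0.42
0.07 [285.81064277 204.59845371]
0 [284.74186188 182.53529056]
```

View pics/w1.png

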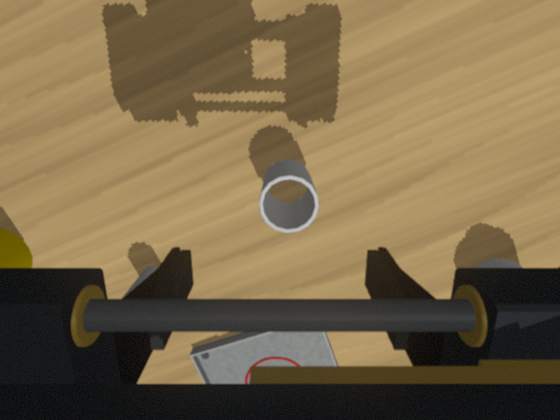

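The wrist view shows the grey middle pipe's rim at (289,204), against a predicted (286,205). The estimate holds to about 2 mm, so I descend.

```bash
python3 -m inch '[[1,6,6,0,0],[1,0,0,40,0],[1,0,0,30,0],[1,0,0,0,0]]'; python3 go.py 0.4025 0.3487 0.027
```

```text
time: 1.65
position: [0.4051, 0.3577, 0.0928]
tool_rot: [0.628, 3.075, 0.01]
ft_force: [-0.4, -0.1, 0.8]
grip_width: 1.001
t1.65 pos [0.4051 0.3577 0.0928] remaining mm [-1.  -9.8 65.8] jaw deg 66.9 tilt 0.43 F [-0.4 -0.1  0.8] w 1.001 q7 0.41
```

```bash
for i in 1 2; do python3 -m inch '[[1,0,0,0,0]]' >/dev/null; python3 go.py 0.4025 0.3487 0.027; done
```

```text
t1.77 pos [0.4056 0.3592 0.0946] remaining mm [ -1.1 -11.5  67.5] jaw deg 67.0 tilt 0.58 F [0.1 0.2 0.1] w 0.997 q7 0.41
t1.90 pos [0.4062 0.3602 0.0963] remaining mm [ -0.8 -12.8  69.1] jaw deg 67.0 tilt 0.72 F [ 0.7 -0.1  0.7] w 1.004 q7 0.41
```

```bash
python3 -m inch '[[1,0,-11,10,0],[1,0,0,20,0]]'; python3 go.py 0.4025 0.3487 0.027; sleep 0; python3 go.py 0.4025 0.3487 0.027
```

```text
time: 2.15
position: [0.4037, 0.3511, 0.0683]
tool_rot: [0.625, 3.069, 0.025]
ft_force: [-0.4, 0.1, 0.1]
grip_width: 1.0
t2.15 pos [0.4037 0.3511 0.0683] remaining mm [ 0.4 -3.4 41.2] jaw deg 67.0 tilt 1.07 F [-0.4  0.1  0.1] w 1.0 q7 0.42
t2.15 pos [0.4037 0.3511 0.0683] remaining mm [ 0.4 -3.4 41.2] jaw deg 67.0 tilt 1.07 F [-0.4  0.1  0.1] w 1.0 q7 0.42
```

```bash
sed -i 's/"q7",/"zx,zy deg",np.degrees(R[:2,2]).round(2),"q7",/' go.py; python3 -m inch '[[1,0,-3,30,0],[1,0,0,8,0]]'; python3 go.py 0.4025 0.3487 0.027
```

```text
time: 2.4
position: [0.4024, 0.347, 0.0289]
tool_rot: [0.626, 3.069, 0.024]
ft_force: [-0.7, -0.5, 0.1]
grip_width: 1.0
t2.40 pos [0.4024 0.347  0.0289] remaining mm [0.6 1.6 1.9] jaw deg 66.9 tilt 1.02 F [-0.7 -0.5  0.1] w 1.0 zx,zy deg [0.69 0.75] q7 0.43
```

```bash
python3 -m inch '[[-1,0,0,0,0],[-1,0,0,0,0],[-1,0,0,0,0],[-1,0,0,0,0]]' 20; python3 go.py 0.4025 0.3487 0.027
```

```text
time: 2.9
position: [0.4037, 0.3479, 0.0314]
tool_rot: [0.627, 3.067, 0.029]
ft_force: [-0.0, 1.0, -0.4]
grip_width: 0.634
t2.90 pos [0.4037 0.3479 0.0314] remaining mm [1.5 0.1 4.4] jaw deg 66.9 tilt 1.24 F [-0.   1.  -0.4] w 0.634 zx,zy deg [0.85 0.9 ] q7 0.43
```

```bash
python3 -m inch '[[-1,0,0,1,0],[-1,0,0,1,0],[-1,0,0,1,0],[-1,0,0,0,0]]'; python3 go.py 0.4025 0.3487 0.027
```

```text
time: 3.4
position: [0.4043, 0.3486, 0.031]
tool_rot: [0.626, 3.066, 0.03]
ft_force: [0.2, -0.5, 0.2]
grip_width: 0.506
t3.40 pos [0.4043 0.3486 0.031 ] remaining mm [ 1.7 -0.7  4. ] jaw deg 66.9 tilt 1.3 F [ 0.2 -0.5  0.2] w 0.506 zx,zy deg [0.88 0.95] q7 0.43
```

```bash
python3 -m inch '[[-1,0,0,-50,0],[-1,0,0,-50,0],[-1,-30,-30,-10,0],[-1,-40,-44,0,0],[-1,-40,-44,0,0]]' 25; python3 go.py 0.62 -0.2835 0.14;  python3 -m inch '[[-1,-40,-44,0,0],[-1,-40,-44,0,0],[-1,-40,-44,0,0],[-1,-40,-44,0,0],[-1,-40,-44,0,0]]'; python3 go.py 0.62 -0.2835 0.14
```

```text
time: 4.03
position: [0.4569, 0.1965, 0.1412]
tool_rot: [0.608, 3.07, 0.03]
ft_force: [1.8, 0.8, -0.9]
grip_width: 0.502
t4.03 pos [0.4569 0.1965 0.1412] remaining mm [-333.7 -381.6   -4.3] jaw deg 67.6 tilt 1.29 F [ 1.8  0.8 -0.9] w 0.502 zx,zy deg [0.86 0.96] q7 0.74
time: 4.65
position: [0.56, -0.0916, 0.1372]
tool_rot: [0.604, 3.069, 0.033]
ft_force: [1.3, 0.8, -1.1]
grip_width: 0.504
t4.65 pos [ 0.56   -0.0916  0.1372] remaining mm [-128.3 -154.8   -5.2] jaw deg 67.7 tilt 1.43 F [ 1.3  0.8 -1.1] w 0.504 zx,zy deg [0.99 1.03] q7 1.41
```

```bash
python3 -m inch '[[-1,-38,-44,0,0],[-1,-38,-44,0,0],[-1,-26,-32,0,0],[-1,-10,-12,0,0],[-1,0,0,0,0]]'; python3 go.py 0.62 -0.2835 0.14
```

```text
time: 5.28
position: [0.6134, -0.2661, 0.132]
tool_rot: [0.613, 3.07, 0.028]
ft_force: [-0.6, 0.4, -1.3]
grip_width: 0.504
t5.28 pos [ 0.6134 -0.2661  0.132 ] remaining mm [-12.8 -13.4  -8.2] jaw deg 67.4 tilt 1.19 F [-0.6  0.4 -1.3] w 0.504 zx,zy deg [0.79 0.89] q7 1.74
```

```bash
python3 -m inch '[[-1,-13,-13,20,0],[-1,0,0,30,0],[-1,0,0,10,0]]'; python3 go.py 0.62 -0.2835 0.035
```

```text
time: 5.65
position: [0.6233, -0.2744, 0.0713]
tool_rot: [0.602, 3.072, 0.037]
ft_force: [0.3, 0.6, -1.2]
grip_width: 0.508
t5.65 pos [ 0.6233 -0.2744  0.0713] remaining mm [ -0.2 -10.6  36. ] jaw deg 67.8 tilt 1.5 F [ 0.3  0.6 -1.2] w 0.508 zx,zy deg [0.9 1.2] q7 1.79
```

```bash
python3 -m inch '[[-1,0,-10,12,0],[-1,0,0,10,0]]'; python3 go.py 0.62 -0.2835 0.035; python3 - <<'E'
from h import *
im=ctrl.get_image("wrist");save(im,"w2.png",s=1)
R=np.array(im["R"]);t=np.array(im["t"])
p=cv2.projectPoints(np.array([[.6185,-.2828,.003]]),cv2.Rodrigues(R)[0],t,im["K"],np.array(im["distortion"],float))[0];print(p.ravel())
E
```

```text
time: 5.9
position: [0.6206, -0.2816, 0.0493]
tool_rot: [0.597, 3.071, 0.038]
ft_force: [-0.1, 0.1, -0.7]
grip_width: 0.502
t5.90 pos [ 0.6206 -0.2816  0.0493] remaining mm [-0.1 -2.4 14.3] jaw deg 68.0 tilt 1.58 F [-0.1  0.1 -0.7] w 0.502 zx,zy deg [0.99 1.24] q7 1.81
[273.47402678 230.34594857]
```

View pics/w2.png

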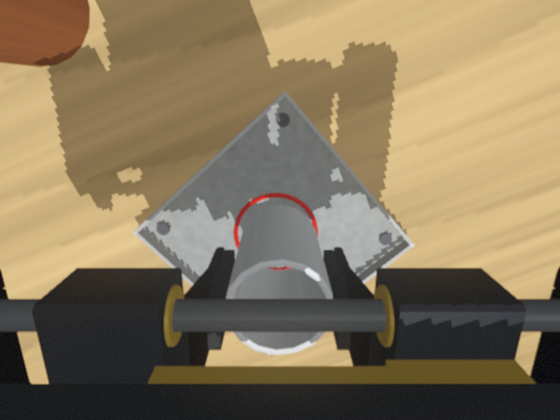

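The pipe's foot, at about (278,230), sits inside the red ring, which spans x 235–318 with its top at y 195. It is well centred, so I lower and release.

```bash
python3 -m inch '[[-1,0,-2,7,0],[-1,0,0,6,0],[-1,0,0,2,0]]'; python3 go.py 0.62 -0.2835 0.034
```

```text
time: 6.32
position: [0.6211, -0.2817, 0.034]
tool_rot: [0.595, 3.071, 0.041]
ft_force: [-2.8, 2.3, 8.3]
grip_width: 0.504
t6.33 pos [ 0.6211 -0.2817  0.034 ] remaining mm [ 0.4 -2.1 -0.1] jaw deg 68.1 tilt 1.69 F [-2.8  2.3  8.3] w 0.504 zx,zy deg [1.05 1.32] q7 1.82
```

Contact at 8 N and the expected height. Release.

```bash
python3 -m inch '[[-0.3,0,0,0,0],[0.1,0,0,0,0],[0.6,0,0,0,0],[1,0,0,0,0],[1,0,0,0,0]]'; python3 -m inch '[[1,0,0,0,0],[1,0,0,0,0]]'; python3 go.py 0.62 -0.2835 0.15
```

```text
time: 6.95
position: [0.622, -0.2821, 0.0348]
tool_rot: [0.595, 3.069, 0.04]
ft_force: [-0.4, 0.7, 0.0]
grip_width: 0.802
time: 7.2
position: [0.6219, -0.2821, 0.0348]
tool_rot: [0.595, 3.069, 0.04]
ft_force: [0.3, 0.5, 0.2]
grip_width: 0.977
t7.20 pos [ 0.6219 -0.2821  0.0348] remaining mm [ 1.000e-01  1.300e+00 -1.152e+02] jaw deg 68.1 tilt 1.73 F [0.3 0.5 0.2] w 0.977 zx,zy deg [1.16 1.28] q7 1.82
```

```bash
python3 -m inch '[[1,0,0,-50,0],[1,0,0,-60,0],[1,0,0,-10,0.17],[1,0,0,0,0.17],[1,0,0,0,0.17]]'; python3 -m inch '[[1,0,0,0,0.17],[1,0,0,0,0.17]]';python3 go.py 0.4271 -0.019 0.15
```

```text
time: 7.82
position: [0.6193, -0.285, 0.1586]
tool_rot: [1.375, 2.815, 0.046]
ft_force: [0.0, -0.1, -0.1]
grip_width: 0.995
time: 8.07
position: [0.6193, -0.285, 0.159]
tool_rot: [1.849, 2.535, 0.048]
ft_force: [-0.9, -0.0, -0.3]
grip_width: 1.003
t8.07 pos [ 0.6193 -0.285   0.159 ] remaining mm [ 311.8 -102.    11. ] jaw deg 17.8 tilt 1.78 F [-0.9 -0.  -0.3] w 1.003 zx,zy deg [1.2  1.31] q7 0.96
```

```bash
python3 -m inch '[[1,50,-16,0,0],[1,55,-18,0,0],[1,55,-18,0,0],[1,55,-18,0,0],[1,45,-15,0,0]]'; python3 -m inch '[[1,25,-8,0,0],[1,8,-3,0,0]]';python3 go.py 0.4271 -0.019 0.15
```

```text
time: 8.7
position: [0.4557, -0.0606, 0.1578]
tool_rot: [1.856, 2.528, 0.04]
ft_force: [-0.5, 0.5, 0.0]
grip_width: 0.996
time: 8.95
position: [0.4332, -0.0287, 0.1583]
tool_rot: [1.85, 2.534, 0.045]
ft_force: [-0.1, -1.1, -0.8]
grip_width: 0.999
t8.95 pos [ 0.4332 -0.0287  0.1583] remaining mm [11.  -3.1  8.3] jaw deg 17.7 tilt 1.67 F [-0.1 -1.1 -0.8] w 0.999 zx,zy deg [1.16 1.21] q7 0.25
```

```bash
python3 -m inch '[[1,10,-3,10,0],[1,0,0,30,0],[1,0,0,10,0]]';python3 go.py 0.4271 -0.019 0.037;python3 - <<'E'
from h import *
im=ctrl.get_image("wrist");save(im,"w3.png",s=1)
R=np.array(im["R"]);t=np.array(im["t"])
p=cv2.projectPoints(np.array([[.4271,-.019,.08]]),cv2.Rodrigues(R)[0],t,im["K"],np.array(im["distortion"],float))[0];print(p.ravel())
E
```

```text
time: 9.32
position: [0.4296, -0.0201, 0.1072]
tool_rot: [1.852, 2.529, 0.048]
ft_force: [-0.3, -0.3, -0.7]
grip_width: 1.0
t9.32 pos [ 0.4296 -0.0201  0.1072] remaining mm [ 0.9 -4.1 70.1] jaw deg 17.6 tilt 1.79 F [-0.3 -0.3 -0.7] w 1.0 zx,zy deg [1.32 1.2 ] q7 0.26
[273.77663948 242.84727436]
```

View pics/w3.png

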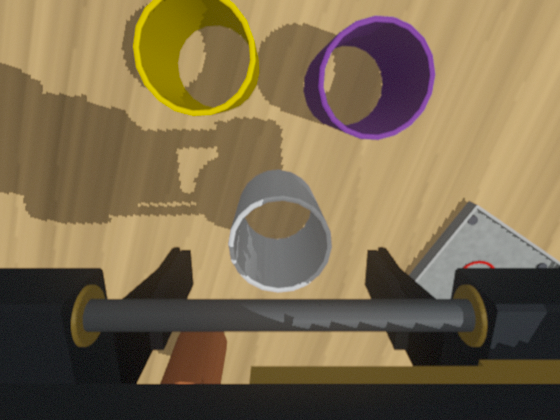

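The grey wide pipe's rim is at (280,243), midway between the fingers (191 and 366), so I skip the computed −4 mm jaw correction. Purple (375,78) and yellow (195,52) are clear of the finger paths.

```bash
python3 -m inch '[[1,0,0,25,0],[1,0,0,25,0],[1,0,0,15,0]]';python3 go.py 0.4271 -0.019 0.037
```

```text
time: 9.75
position: [0.4345, -0.0205, 0.0422]
tool_rot: [1.854, 2.523, 0.05]
ft_force: [-0.7, 0.2, -0.1]
grip_width: 1.002
t9.75 pos [ 0.4345 -0.0205  0.0422] remaining mm [ 3.6 -6.8  5. ] jaw deg 17.4 tilt 1.94 F [-0.7  0.2 -0.1] w 1.002 zx,zy deg [1.56 1.14] q7 0.34
```

```bash
python3 -m inch '[[1,2,-3,3,0],[-1,0,0,1,0],[-1,0,0,1,0],[-1,0,0,1,0],[-1,0,0,0,0]]' 25; python3 -m inch '[[-1,0,0,0,0],[-1,0,0,0,0]]'; python3 go.py 0.4271 -0.019 0.037
```

```text
time: 10.38
position: [0.4325, -0.0204, 0.0374]
tool_rot: [1.856, 2.52, 0.051]
ft_force: [-0.4, -1.0, -1.0]
grip_width: 0.676
time: 10.62
position: [0.4325, -0.0204, 0.0374]
tool_rot: [1.856, 2.52, 0.051]
ft_force: [0.2, 0.9, -1.4]
grip_width: 0.677
t10.62 pos [ 0.4325 -0.0204  0.0374] remaining mm [ 2.9 -4.8  0.3] jaw deg 17.2 tilt 1.98 F [ 0.2  0.9 -1.4] w 0.677 zx,zy deg [1.65 1.1 ] q7 0.34
```

```bash
python3 -m inch '[[-1,0,0,-50,0],[-1,0,0,-55,0],[-1,15,18,-10,0],[-1,35,41,0,0],[-1,35,41,0,0]]' 30; python3 go.py 0.6035 0.2497 0.15;  python3 -m inch '[[-1,35,41,0,0],[-1,35,41,0,0],[-1,25,30,0,0],[-1,10,12,0,0]]'; python3 go.py 0.6035 0.2497 0.15
```

```text
time: 11.25
position: [0.4994, 0.0873, 0.1596]
tool_rot: [1.867, 2.514, 0.052]
ft_force: [0.5, -0.7, -2.6]
grip_width: 0.676
t11.25 pos [0.4994 0.0873 0.1596] remaining mm [125.2 146.2  15.9] jaw deg 16.8 tilt 1.99 F [ 0.5 -0.7 -2.6] w 0.676 zx,zy deg [1.58 1.22] q7 0.1
time: 11.75
position: [0.5894, 0.232, 0.1626]
tool_rot: [1.862, 2.52, 0.049]
ft_force: [0.0, -0.9, -1.7]
grip_width: 0.678
t11.75 pos [0.5894 0.232  0.1626] remaining mm [12.6 18.3 13.3] jaw deg 17.1 tilt 1.85 F [ 0.  -0.9 -1.7] w 0.678 zx,zy deg [1.43 1.18] q7 0.01
```

```bash
python3 -m inch '[[-1,10,14,10,0],[-1,1,2,30,0],[-1,0,0,35,0],[-1,0,0,15,0]]'; python3 go.py 0.6035 0.2497 0.0404
```

```text
time: 12.25
position: [0.604, 0.2477, 0.0711]
tool_rot: [1.863, 2.519, 0.046]
ft_force: [0.5, -0.1, -1.3]
grip_width: 0.68
t12.25 pos [0.604  0.2477 0.0711] remaining mm [ 1.7 -0.7 30.7] jaw deg 17.0 tilt 1.75 F [ 0.5 -0.1 -1.3] w 0.68 zx,zy deg [1.39 1.07] q7 0.04
```

```bash
python3 -m inch '[[-1,2,-1,12,0],[-1,0,0,8,0]]'; python3 go.py 0.6035 0.2497 0.0404;python3 - <<'E'
from h import *
im=ctrl.get_image("wrist");save(im,"w4.png",s=1)
E
```

```text
time: 12.5
position: [0.603, 0.2488, 0.0507]
tool_rot: [1.864, 2.518, 0.046]
ft_force: [0.4, 0.1, -2.0]
grip_width: 0.678
t12.50 pos [0.603  0.2488 0.0507] remaining mm [ 0.6  0.5 10.4] jaw deg 17.0 tilt 1.75 F [ 0.4  0.1 -2. ] w 0.678 zx,zy deg [1.39 1.06] q7 0.05
```

View pics/w4.png

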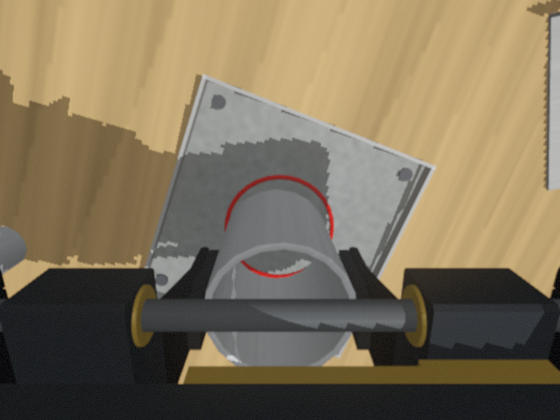

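The ring spans x 225–333 with its top at y 176. The pipe's foot sits centred in it, its far edge at about y 187. Lower and release.

```bash
python3 -m inch '[[-1,0,0,6,0],[-1,0,0,4,0],[-1,0,0,1,0]]'; python3 go.py 0.6035 0.2497 0.0404
```

```text
time: 12.92
position: [0.6042, 0.2491, 0.0404]
tool_rot: [1.864, 2.517, 0.049]
ft_force: [-1.2, 0.1, 1.9]
grip_width: 0.677
t12.93 pos [0.6042 0.2491 0.0404] remaining mm [ 0.7 -0.5 -0. ] jaw deg 16.9 tilt 1.87 F [-1.2  0.1  1.9] w 0.677 zx,zy deg [1.5  1.12] q7 0.05
```

```bash
python3 -m inch '[[0.4,0,0,0,0],[0.6,0,0,0,0],[1,0,0,0,0],[1,0,0,0,0],[1,0,0,0,0]]'; python3 go.py 0.44 0.191 0.15; python3 -m inch '[[1,0,0,-50,0],[1,0,0,-55,0],[1,0,0,-10,0]]'; python3 go.py 0.44 0.191 0.15
```

```text
time: 13.55
position: [0.606, 0.2498, 0.0424]
tool_rot: [1.863, 2.515, 0.055]
ft_force: [0.0, 0.3, 0.3]
grip_width: 0.98
t13.55 pos [0.606  0.2498 0.0424] remaining mm [  -6.5 -172.  -113.7] jaw deg 16.9 tilt 2.11 F [0.  0.3 0.3] w 0.98 zx,zy deg [1.72 1.22] q7 0.05
time: 13.92
position: [0.6014, 0.2468, 0.1586]
tool_rot: [1.864, 2.516, 0.049]
ft_force: [0.2, -0.2, -0.9]
grip_width: 1.0
t13.93 pos [0.6014 0.2468 0.1586] remaining mm [  -6.4 -170.9    3.2] jaw deg 16.9 tilt 1.89 F [ 0.2 -0.2 -0.9] w 1.0 zx,zy deg [1.54 1.1 ] q7 0.01
```

```bash
python3 -m inch '[[1,-2,-45,0,0],[1,-2,-50,0,0],[1,-2,-40,0,0],[1,0,-22,0,0],[1,0,-6,20,0]]'; python3 go.py 0.44 0.191 0.1
```

```text
time: 14.55
position: [0.4434, 0.1926, 0.1311]
tool_rot: [1.862, 2.517, 0.05]
ft_force: [0.1, 0.1, -0.5]
grip_width: 0.999
t14.55 pos [0.4434 0.1926 0.1311] remaining mm [-0.9 -4.7 31. ] jaw deg 17.0 tilt 1.92 F [ 0.1  0.1 -0.5] w 0.999 zx,zy deg [1.57 1.1 ] q7 -0.16
```

```bash
python3 -m inch '[[1,-1,-4,20,0],[1,0,0,12,0]]'; python3 go.py 0.44 0.191 0.02;python3 - <<'E'
from h import *
im=ctrl.get_image("wrist");save(im,"w5.png",s=1)
R=np.array(im["R"]);t=np.array(im["t"])
p=cv2.projectPoints(np.array([[.44,.191,.06]]),cv2.Rodrigues(R)[0],t,im["K"],np.array(im["distortion"],float))[0];print(p.ravel())
E
```

```text
time: 14.8
position: [0.4386, 0.1906, 0.0966]
tool_rot: [1.862, 2.519, 0.047]
ft_force: [-0.5, 0.0, 0.5]
grip_width: 1.002
t14.80 pos [0.4386 0.1906 0.0966] remaining mm [-0.9 -0.8 76.6] jaw deg 17.0 tilt 1.8 F [-0.5  0.   0.5] w 1.002 zx,zy deg [1.44 1.09] q7 -0.14
[279.34579558 239.62078249]
```

View pics/w5.png

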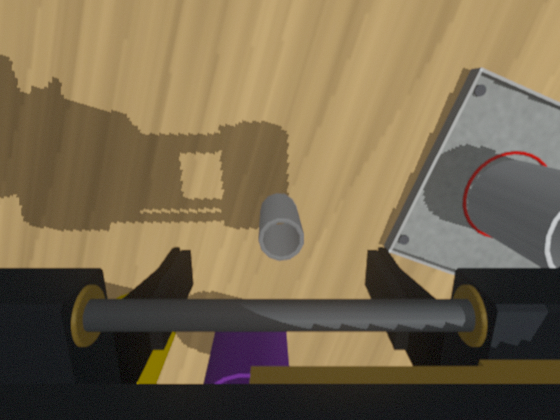

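Narrow rim at (281,239) against a predicted (279,240): centred between the fingers. Descend and grip.

```bash
python3 -m inch '[[1,0,-1,30,0],[1,0,0,30,0],[0.5,0,0,13,0],[-0.5,0,0,2,0]]' 15;python3 go.py 0.44 0.191 0.02
```

```text
time: 15.35
position: [0.441, 0.1923, 0.0192]
tool_rot: [1.861, 2.518, 0.047]
ft_force: [0.3, -0.2, 0.6]
grip_width: 0.851
t15.35 pos [0.441  0.1923 0.0192] remaining mm [-1.  -1.3 -0.8] jaw deg 17.0 tilt 1.81 F [ 0.3 -0.2  0.6] w 0.851 zx,zy deg [1.48 1.04] q7 -0.07
```

```bash
python3 -m inch '[[-1,0,-1,0,0],[-1,0,0,0,0],[-1,0,0,0,0],[-1,0,0,0,0],[-1,0,0,0,0]]' 15;python3 -m inch '[[-1,0,0,0,0],[-1,0,0,0,0]]'; python3 go.py 0.6094 -0.031 0.14
```

```text
time: 15.98
position: [0.4419, 0.1933, 0.0222]
tool_rot: [1.861, 2.517, 0.054]
ft_force: [-0.7, -0.8, 1.0]
grip_width: 0.322
time: 16.23
position: [0.4419, 0.1932, 0.0222]
tool_rot: [1.861, 2.517, 0.054]
ft_force: [-0.6, -0.0, 1.0]
grip_width: 0.324
t16.23 pos [0.4419 0.1932 0.0222] remaining mm [-262.1   98.5 -117.6] jaw deg 17.0 tilt 2.08 F [-0.6 -0.   1. ] w 0.324 zx,zy deg [1.68 1.22] q7 -0.07
```

```bash
python3 -m inch '[[-1,0,0,-55,0],[-1,0,0,-60,0],[-1,-20,8,-10,0],[-1,-50,19,0,0],[-1,-50,19,0,0]]' 20; python3 go.py 0.6089 -0.0295 0.14;  python3 -m inch '[[-1,-50,19,0,0],[-1,-48,18,0,0],[-1,-25,9,0,0],[-1,-10,4,0,0]]'; python3 go.py 0.6089 -0.0295 0.0252
```

```text
time: 16.85
position: [0.5174, 0.092, 0.1507]
tool_rot: [1.847, 2.528, 0.056]
ft_force: [0.5, 1.5, -1.2]
grip_width: 0.322
t16.85 pos [0.5174 0.092  0.1507] remaining mm [-143.7   50.    10.6] jaw deg 17.7 tilt 2.12 F [ 0.5  1.5 -1.2] w 0.322 zx,zy deg [1.67 1.3 ] q7 0.15
time: 17.35
position: [0.6091, -0.0267, 0.1503]
tool_rot: [1.85, 2.522, 0.054]
ft_force: [-0.8, 0.8, 0.0]
grip_width: 0.323
t17.35 pos [ 0.6091 -0.0267  0.1503] remaining mm [ -3.9  -5.4 124.9] jaw deg 17.5 tilt 2.11 F [-0.8  0.8  0. ] w 0.323 zx,zy deg [1.76 1.16] q7 0.5
```

```bash
python3 -m inch '[[-1,0,-1,20,0],[-1,0,0,40,0],[-1,0,0,35,0],[-1,0,0,10,0]]'; python3 go.py 0.6089 -0.0295 0.0252
```

```text
time: 17.85
position: [0.6083, -0.0188, 0.0389]
tool_rot: [1.847, 2.531, 0.056]
ft_force: [0.4, 0.0, 0.1]
grip_width: 0.319
t17.85 pos [ 0.6083 -0.0188  0.0389] remaining mm [-10.5  -3.1  13.4] jaw deg 17.7 tilt 2.09 F [0.4 0.  0.1] w 0.319 zx,zy deg [1.55 1.39] q7 0.58
```

```bash
python3 -m inch '[[-1,-9,-3,3,0],[-1,-1,0,3,0]]'; python3 go.py 0.6089 -0.0295 0.0252;python3 - <<'E'
from h import *
im=ctrl.get_image("wrist");save(im,"w6.png",s=1)
E
```

```text
time: 18.1
position: [0.6082, -0.0283, 0.0325]
tool_rot: [1.845, 2.533, 0.056]
ft_force: [0.1, -1.4, -0.4]
grip_width: 0.326
t18.10 pos [ 0.6082 -0.0283  0.0325] remaining mm [-1.5  0.1  7.3] jaw deg 17.8 tilt 2.1 F [ 0.1 -1.4 -0.4] w 0.326 zx,zy deg [1.54 1.43] q7 0.6
```

View pics/w6.png

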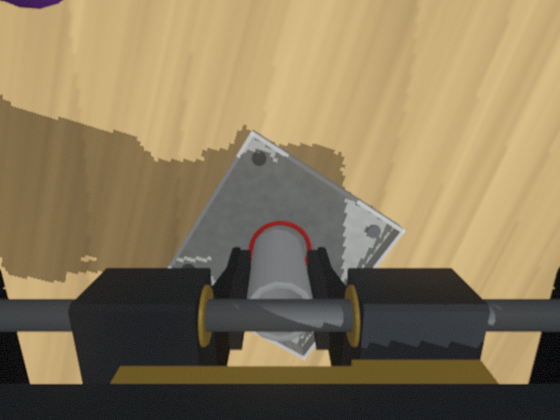

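The narrow pipe's foot, at about (279,245), is centred in the ring (x 249–310, top at y 222). Lower and release.

```bash
python3 -m inch '[[-1,-1,0,5,0],[-1,0,0,3,0],[-1,0,0,1,0]]'; python3 go.py 0.6089 -0.0295 0.0252
```

```text
time: 18.52
position: [0.6105, -0.0283, 0.0252]
tool_rot: [1.843, 2.532, 0.062]
ft_force: [-2.0, -0.1, 5.2]
grip_width: 0.323
t18.52 pos [ 0.6105 -0.0283  0.0252] remaining mm [-0.6 -1.9 -0.1] jaw deg 17.9 tilt 2.31 F [-2.  -0.1  5.2] w 0.323 zx,zy deg [1.73 1.52] q7 0.61
```

```bash
python3 -m inch '[[-0.1,0,0,0,0],[0.1,0,0,0,0],[0.4,0,0,0,0],[0.6,0,0,0,0],[0.6,0,0,0,0]]'; python3 go.py 0.55 0.0 0.3; python3 -m inch '[[0.6,0,0,-50,0],[0.6,0,0,-60,0],[0.6,0,0,-60,0],[0.6,0,0,-40,0],[0.6,0,0,0,0]]'; python3 go.py 0.4 0.5 0.25
```

```text
time: 19.15
position: [0.6111, -0.0282, 0.0255]
tool_rot: [1.843, 2.531, 0.063]
ft_force: [-0.1, -0.1, 0.1]
grip_width: 0.766
t19.15 pos [ 0.6111 -0.0282  0.0255] remaining mm [  49.9  -39.  -275.4] jaw deg 17.9 tilt 2.37 F [-0.1 -0.1  0.1] w 0.766 zx,zy deg [1.81 1.52] q7 0.61
time: 19.77
position: [0.6038, -0.0339, 0.2408]
tool_rot: [1.844, 2.532, 0.06]
ft_force: [0.3, 0.2, -0.7]
grip_width: 0.799
t19.77 pos [ 0.6038 -0.0339  0.2408] remaining mm [570.7 -29.9  -1.3] jaw deg 17.9 tilt 2.26 F [ 0.3  0.2 -0.7] w 0.799 zx,zy deg [1.7 1.5] q7 0.48
```

```bash
python3 -m inch '[[0.6,50,-3,0,0],[0.6,60,-3,0,0],[0.6,60,-3,0,0],[0.6,60,-3,0,0],[0.6,60,-3,0,0]]'; python3 -m inch '[[0.6,60,-3,0,0],[0.6,60,-3,0,0],[0.6,60,-3,0,0],[0.6,40,-3,0,0],[0.6,0,0,0,0]]'; python3 - <<'E'
from h import *
a=ctrl.get_image("top");b=ctrl.get_image("scene")
import pickle;pickle.dump((a,b),open("fin.pkl","wb"))
save(a,"f1.png",(155,150,395,275),3.3);save(b,"f2.png",(60,130,500,300),1.8)
E
```

```text
time: 20.4
position: [0.4981, 0.238, 0.239]
tool_rot: [1.861, 2.52, 0.05]
ft_force: [1.2, 0.4, 0.0]
grip_width: 0.803
time: 21.02
position: [0.4108, 0.4552, 0.2327]
tool_rot: [1.85, 2.534, 0.035]
ft_force: [0.1, -0.5, 0.3]
grip_width: 0.796
```

View pics/f1.png

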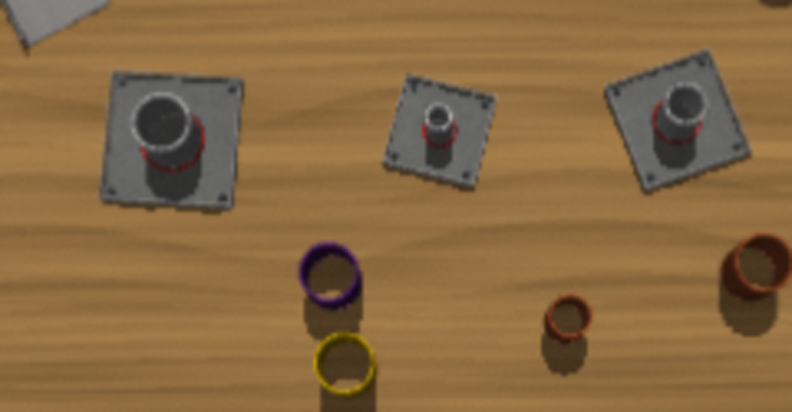

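View pics/f2.png

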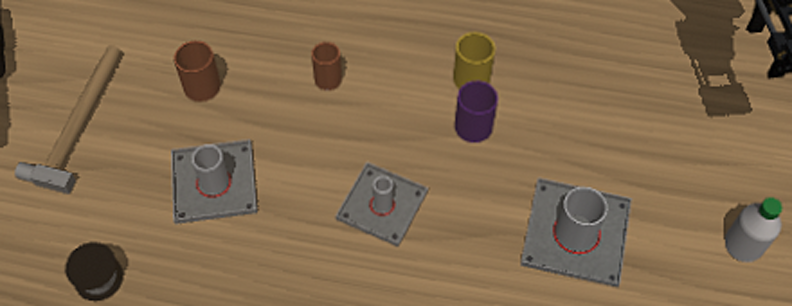

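The three zinc pipes stand in their pans. Rims in the top crop are at (162,122), (438,118) and (685,103). Coppers, bottle, hammer and look-alikes appear unmoved. Next, the numerical check.

```bash
python3 - <<'E'
from h import *
import pickle
a,b=pickle.load(open("fin.pkl","rb"))
for n,u,v,z,u2,v2,c in(("wide",162,122,.083,585,206,(.6027,.2525)),("nar",438,117,.063,383,184,(.6093,-.0312)),("mid",685,103,.073,207,157,(.6185,-.2828))):
    p=at_z(a,155+u/3.3-.35,150+v/3.3-.35,z);q=at_z(b,60+u2/1.8-.2,130+v2/1.8-.2,z)
    print(n,"err mm top",((p[:2]-c)*1000).round(1),"scene",((q[:2]-c)*1000).round(1))
E
```

```text
wide err mm top [-0.7 -3.8] scene [ 0.2 -2.6]
nar err mm top [-0.2  1.9] scene [-1.   2.4]
mid err mm top [0.4 2.9] scene [-1.2  2.7]
```

All three are within 4 mm of their circle centres, against a tolerance of 12 mm. Handing in.

```bash
python3 -c "
from bench import ctrl
print(ctrl.close_job(), ctrl.get_state()['time'])"
```

```text
the job is handed in; nothing more can be done
the job is handed in; nothing more can be done
```

I stood the three zinc pipes upright in the pans marked for their sizes, let go, moved the arm clear and handed the job in. That took about 21 s of the 96 s allowed; the hand-in reported no verdict.

| Pipe | Off circle centre (top camera) | Off circle centre (scene camera) | Allowed |
|---|---|---|---|
| Wide | 3.9 mm | 2.6 mm | 12 mm |
| Narrow | 1.9 mm | 2.6 mm | 12 mm |
| Middle | 2.9 mm | 3.0 mm | 12 mm |

- **Upright and at rest:** I only checked by eye, and all three looked upright in both final pictures. Each touched down at the height expected for the pan floor.
- **Left alone:** the copper pipes, bottle, hammer and the purple and yellow look-alikes looked unmoved, also by eye only.
- **Disagreements:** at the wide pipe, the wrist camera put the rim about 4 mm from the top camera's estimate along the jaws. I followed the wrist view. The tool also drifted to about 2° of tilt over the run, which did no visible harm.

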